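# Start the self-tapping screw of the bedside rack

### The job

The back-scratcher's rack board has one square-headed self-tapping screw still standing loose in its pilot hole. Take the yellow-handled socket driver, set it over that screw's head and start the screw: push down firmly while turning it clockwise about half a turn, so that it cuts its first thread and sinks as it turns, neither spinning idly under too light a push nor being rammed straight in by too hard a push; do not work the screw with the fingers. Then stand the driver upright on its cork coaster again, let go, and leave the other things on the table undisturbed.

Things in the scene. Friction and masses are not known exactly. Their poses are not given: they have to be found in the camera images.
- driver_middle (a point): Middle of the loose socket driver, half-way up its 80 mm height (40 mm above its underside) and on its axis. The driver stands upright, socket down. It is 26 x 26 mm square over its whole height, with sides along its own x and y: steel socket from 0 to 28 mm, yellow plastic handle with two black bands from 28 to 80 mm. About 120 g (85 to 155 g). Frame as the driver's, z up along its axis
- driver_mouth (a point): Centre of the driver's underside, where its square socket opens: 12 x 12 mm wide, 10 to 16 mm deep (a stop inside, jammed somewhere in that range and out of sight, bears on the top of the screw head), sides parallel to the driver's outer faces. Fits the screw head at any quarter turn, with 1 mm play all round (about 13 degrees of free turn each way from square)
- screw_head (a point): Centre of the top face of the loose screw's steel head, on the screw's axis (vertical). The head is 10 x 10 mm square, sides along this frame's x and y, 16 mm high, upper edges bevelled by 2.5 mm; seated, the stop in the socket rests on the head's top, so driver_mouth is 10 to 16 mm below this point. At the start the top is 28 mm above the board's top. It sinks and turns with the screw
- pilot_hole (a point): Mouth of the pilot hole in the board's top face, on the screw's axis, 30 mm above the table; z up. Fixed
- screw_depth (a joint): How far the screw has sunk into the wood, m: 0 at the start, growing downward, stop at 0.006. It sinks only if pushed down with more than about 7 N while it is being turned clockwise, then by 6 mm per turn (0.95 mm per rad); a push of more than about 16 N rams it straight down without turning
- thread_slip (a joint): Spoilt thread, rad: angle the screw has turned clockwise (seen from above) minus the angle that belongs to its depth (6 mm per turn). 0 is good. Positive: it has spun idly (pushed with less than 7 N); negative: it was rammed in without turning (more than 16 N), or turned back. The screw turns easily (under 0.02 N m)
- board: Wooden rack board, 140 x 100 x 30 mm, fixed to the table, with a dark steel strap along the middle of its top. Its origin is on the table under the loose screw; the board reaches from -95 to +45 mm along its own x and 50 mm either side along y. A second square head, low (10 mm above the board), at x = -60 mm, is already driven home and is to be left
- coaster: Round cork coaster, 90 mm across, 4 mm thick, fixed; origin under its centre. The driver starts on it
- lota: steel lota (round water pot), 100 mm across, 98 mm high, loose; origin under its centre
- jar: small brown glass jar with a red twist cap, 50 mm across, 66 mm high, loose; origin under its centre
- peg_clip: pink plastic clothes peg lying on the table, 75 x 15 x 11 mm, loose; origin under its centre
- back_scratcher: wooden back-scratcher lying flat, about 415 mm long (along its own x), 35 mm wide at the hand, 15 mm high, loose; origin under its middle
- soap_case: green plastic soap case, shut, 70 x 107 x 36 mm, loose; origin under its centre
- tumbler: steel tumbler, 68 mm across the rim, 90 mm high, loose; origin under its centre
- driver: the same driver as a whole; its origin lies at the centre of its underside
- screw: the loose screw's head as a whole; its origin lies on its axis, 28 mm below the top of the head
Mind the look-alikes: they are no part of the job. Of the things that look like the board, the largest one is meant.

How it is judged:
On the way, in this order (a step that is already met when the one before it is completed fails the run):
1. the driver is lifted off the coaster (height (world z) of driver_mouth above 0.03 m), for 0.1 s.
2. the driver's socket sits over the screw head (horizontal distance between driver_mouth and screw_head below 0.004 m and z of driver_mouth in the frame of screw_head below -0.008 m and angle between driver_mouth's own z axis and vertical below 0.2 rad), for 0.2 s.
3. the screw has cut its first thread: sunk more than 2.2 mm (value of joint screw_depth above 0.0022 m), for 0.2 s.
At the end, for the whole second after the job is handed in: The screw has been turned in and has sunk more than 2.2 mm; the driver stands upright (within 0.1 rad), released and at rest, on the coaster with its axis within 40 mm of the coaster's centre (value of joint screw_depth above 0.0022 m and angle between driver_mouth's own z axis and vertical below 0.1 rad and horizontal distance between driver_mouth and coaster below 0.04 m and height (world z) of driver_mouth below 0.01 m and linear speed of driver below 0.02 m/s); the robot touches nothing.
It fails at once if the screw has spun idly by more than 0.9 rad (52 degrees): pushed too lightly (value of joint thread_slip above 0.9 rad).
It fails at once if the screw was rammed in by more than about 0.7 mm (0.7 rad) against its thread under a push above 14.5 N: pushed too hard (value of joint thread_slip below -0.7 rad and contact force between driver and screw above 14.5 N).
It fails at once if the screw was rammed in or turned back by more than 1.6 rad against its thread (value of joint thread_slip below -1.6 rad).
It fails at once if the screw was worked with the fingers (contact force between the fingers and screw above 1 N).
It fails at once if the lota, jar, clothes peg, back-scratcher, soap case or tumbler was shifted by more than 25 mm (distance of any of lota, jar, peg_clip, back_scratcher, soap_case, tumbler from where it was at the start of the episode above 0.025 m).
It also fails if it takes over 72 s, if anything falls off the work surface, if the arm or the gripper's body presses on something with over 40 N, if the wrist force passes 120 N, or if a joint passes its speed limit or range.

### The arm

A 7-joint arm with a two-finger parallel gripper is mounted at the origin on the work surface. World frame = base frame: x ahead of the robot, y to its left, z up, the work surface at z = 0. Lengths are in m, angles in rad, forces in N, time in s.
With the tool pointing down it reaches from about 0.4 to 0.85 m from the base axis. Payload 6.9 kg.
Tool frame: the origin (TCP) lies between the finger pads; the fingertips stand env.tip_reach ahead of it and the grasp point (between the pads) lies 6 mm ahead of it (env.tip_reach is the distance from the TCP to the fingertips, in m); z points along the fingers, y is the line along which they close (so a half turn about z gives the same grasp; the last joint's range is limited). The gripper opens to 85 mm and grips with 20 to 120 N. Pads are 22 mm wide; open, the fingers measure 114 mm over their backs; the gripper's body (76 mm by 85 mm) begins 54 mm behind the grasp point. The pads swing forward as they close: fully open they stand 13 mm farther back than shut.
Start: joints at [1.244, 0.507, -0.238, 1.5, 0.126, 1.149, -0.155], TCP at [0.262, -0.568, 0.256] pointing down, gripper open.
Joint ranges: [-3.08, 3.08], [-0.24, 2.05], [-1.43, 1.35], [0, 2.5], [-1.52, 4.66], [0.17, 1.96], [-2.89, 2.89]. Speed limits (rad/s): [2.39, 2.39, 3.14, 3.14, 3.14, 3.14, 3.14].

### API

Orientations are given as a unit quaternion [w, x, y, z].
In Python, from cell import env, jaws, inverse_kinematics, monitor, viewer, workorder gives the robot as it stands. Calls block until the motion is done:
- env.move_ptp(position, orientation): joint-space move of the TCP to a pose.
- env.move_l(position, frame=None, feed=0.15, guard=None): straight line of the TCP; frame=None keeps the orientation; feed is the mean speed in m/s. With guard (N) it stops when the force on the tool has changed by that much, and returns True; else False.
- env.set_joints(angles): joint-space move.
- jaws.move_gripper(opening, grip_force=None): finger opening in m; grip_force is the grip in N (None keeps the last); returns when the fingers have stopped.
- env.sleep(seconds).
- inverse_kinematics(position, orientation): joint angles nearest the present ones, or None.
- monitor.get_obs(): the state.
- viewer.camera(name): name is "side" or "top"; returns a dict with "image" (400x640x3 uint8, red, green, blue), "K" (3x3 intrinsics, pixels), "distortion" ([k1, k2, p1, p2, k3] as OpenCV has them; the pictures are not rectified), "eye" and "orientation" of the camera in the world. Camera axes: x right, y down, z forward; pixel columns grow to the right and rows downward; lengths in m; the calibration is good to about 2 mm. A picture is of the moment at which its call begins. There is no depth.
A pose or a line that the arm cannot do raises env.IKError and nothing moves.
- workorder.close_job(): hands the job in; it is judged then, once.
Trained networks look in a picture, given as the dict that the camera call returned (one of the last four; its "shot" number tells which), for a name from the list of things; names that differ only in an ending like _2 or _b are one class to them, and where a whole thing is asked for, a point or a joint stands for the part that bears it (a point fixed in the world has none). Each returns a list of dicts, best first, with "p" (0 to 1); they miss things now and then, are a little off and sometimes report something else, mostly with a low value. They report only what shows in the picture. A call takes as long as a camera call. They do not tell look-alikes from the thing itself.
- viewer.search_frame(name, picture): "pixel" ([column, row] in pixels, amid what is visible of it).
- viewer.pinpoint(name, picture): "pixel" ([column, row] in pixels: a listed point, or the origin of a listed thing).
The state is a dict: "clock": time; "joints": joint angles; "dq": joint speeds; "joint_efforts": joint torques, N m; "ee_pos": TCP position; "ee_rot": TCP orientation; "contact_force": force on the tool from outside, world axes, zero at the start; "moment": the same for the moment, N m; "finger_gap": finger opening in m; "finger_force": force on a finger pad.
Only numpy, scipy, OpenCV 4.12 (cv2) and the standard library are available. Lean on these libraries where they do the work, as an engineer would, in place of code of your own. Each camera call takes 0.05 s, during which the arm holds its last target. There are 200 camera calls.

## Working session

There is one attempt and no reset: what is moved stays moved. The work goes in short steps, each a Python script; the robot and the scene stay as the last script left them, time stands still between calls to the robot, and variables do not carry over. Pictures are saved under pics/ and viewed, at most 10 in all, crops included, and the job is handed in when it is done.

```bash
ls; mkdir -p pics; cat > h.py <<'E'
import numpy as np, cv2
from cell import env, jaws, inverse_kinematics, monitor, viewer, workorder
from scipy.spatial.transform import Rotation as R
def rot(q): return R.from_quat([q[1],q[2],q[3],q[0]]).as_matrix()
def ray(c,px):
    u=cv2.undistortPoints(np.array([[px]],float),np.array(c["K"]),np.array(c["distortion"]))[0,0]
    d=rot(c["orientation"])@np.array([u[0],u[1],1.]); return np.array(c["eye"],float),d/np.linalg.norm(d)
def onz(c,px,z):
    e,d=ray(c,px); return e+d*(z-e[2])/d[2]
def tri(c1,p1,c2,p2):
    e1,d1=ray(c1,p1);e2,d2=ray(c2,p2)
    s=np.linalg.lstsq(np.array([d1,-d2]).T,e2-e1,rcond=None)[0]
    a=e1+s[0]*d1;b=e2+s[1]*d2
    return (a+b)/2,np.linalg.norm(a-b)
def proj(c,P):
    M=rot(c["orientation"]).T; t=-M@np.array(c["eye"],float)
    return cv2.projectPoints(np.atleast_2d(P).astype(float),cv2.Rodrigues(M)[0],t,np.array(c["K"]),np.array(c["distortion"]))[0][:,0]
def save(c,n,box=None,k=1):
    im=c["image"][:,:,::-1]
    if box: im=im[box[1]:box[3],box[0]:box[2]]
    cv2.imwrite("pics/"+n,cv2.resize(im,None,fx=k,fy=k,interpolation=cv2.INTER_CUBIC))
E
python3 - <<'E'
from h import *
import pickle
t=viewer.camera("top");s=viewer.camera("side")
pickle.dump((t,s),open("c0.pkl","wb"))
cv2.imwrite("pics/both.png",cv2.resize(np.vstack([t["image"],s["image"]])[:,:,::-1],None,fx=.75,fy=.75,interpolation=cv2.INTER_AREA))
print(t["eye"],s["eye"],env.tip_reach,monitor.get_obs())
for n in ["driver_middle","driver_mouth","screw_head","pilot_hole","board","coaster","lota","jar","peg_clip","back_scratcher","soap_case","tumbler"]:
    for c,l in((t,"t"),(s,"s")):
        print(n,l,[(np.round(d["pixel"]),round(d["p"],2)) for d in viewer.pinpoint(n,c)[:3]])
E
```

```text
pics
[0.4068782  0.00844546 1.26742065] [0.32006125 0.79318591 0.8846676 ] 0.025 {'clock': 0.1, 'joints': array([ 1.24450197,  0.50826167, -0.23753446,  1.50101154,  0.12572943,
        1.14890018, -0.15480738]), 'dq': array([-2.48326047e-03, -6.21838582e-04,  3.20608233e-04, -2.51680502e-03,
       -1.60716450e-03, -7.51164164e-05, -6.90167944e-04]), 'joint_efforts': array([-5.33413404e-03, -6.21834755e+01, -2.19461136e+00, -2.50207847e+01,
        1.26313639e-02,  7.84179429e-03,  3.93845869e-05]), 'ee_pos': array([ 0.26132417, -0.56730655,  0.25551913]), 'ee_rot': array([-7.70153043e-04,  9.76782508e-01,  2.14231885e-01, -1.95130680e-04]), 'contact_force': array([-0.18884219,  0.2288057 ,  0.06953104]), 'moment': array([-0.00174208,  0.0305821 ,  0.02586926]), 'finger_force': 0.0, 'finger_gap': 0.08548871864223499}
driver_middle t [(array([372., 194.]), 0.63), (array([256., 210.]), 0.61), (array([254., 207.]), 0.47)]
driver_middle s [(array([319., 238.]), 0.85)]
driver_mouth t [(array([256., 210.]), 0.5)]
driver_mouth s [(array([321., 248.]), 0.84), (array([318., 250.]), 0.51)]
sc
[... 455 characters left out ...]
[403., 178.]), 0.68), (array([372., 228.]), 0.67), (array([337., 178.]), 0.6)]
coaster t [(array([257., 208.]), 0.72)]
coaster s [(array([318., 246.]), 0.86)]
lota t [(array([192., 169.]), 0.67)]
lota s [(array([260., 288.]), 0.76)]
jar t [(array([447., 176.]), 0.84)]
jar s [(array([341., 140.]), 0.65)]
peg_clip t [(array([321., 173.]), 0.6)]
peg_clip s [(array([306., 198.]), 0.41), (array([315., 248.]), 0.16)]
back_scratcher t [(array([320., 128.]), 0.78), (array([259., 210.]), 0.2)]
back_scratcher s [(array([269., 192.]), 0.59)]
soap_case t [(array([166., 260.]), 0.88)]
soap_case s [(array([340., 333.]), 0.71)]
tumbler t [(array([476., 253.]), 0.93)]
tumbler s [(array([390., 141.]), 0.67)]
```

View pics/both.png

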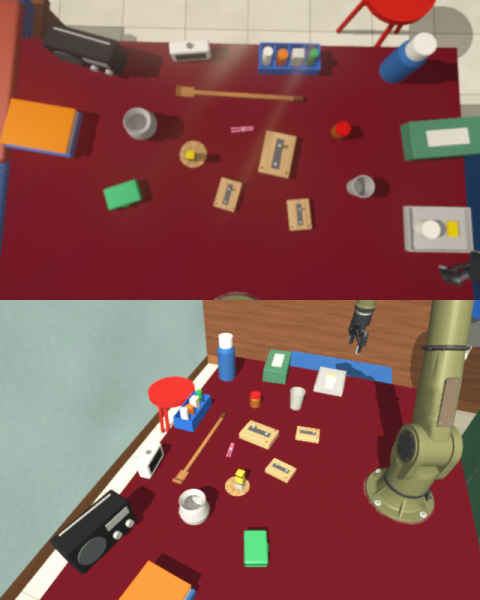

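```bash
python3 - <<'E'
from h import *
import pickle
t,s=pickle.load(open("c0.pkl","rb"))
a=cv2.resize(t["image"][150:320,220:440],(792,612)[:2],interpolation=cv2.INTER_CUBIC)
b=cv2.resize(s["image"][120:290,240:440],(720,612),interpolation=cv2.INTER_CUBIC)
cv2.imwrite("pics/t.png",cv2.resize(a,(776,600))[:,:,::-1]);cv2.imwrite("pics/s.png",cv2.resize(b,(706,600))[:,:,::-1])
print(tri(t,(256,210),s,(319.5,238)),tri(t,(373,191),s,(337.5,169)))
for n,p,q in (("boardA",(370,196),(337,178)),("B",(398,278),(403,178)),("C",(305,253),(372,228))): print(n,onz(t,p,0),onz(s,q,0))
for n,p in dict(coaster=(257,208),lota=(192,169),jar=(447,176),peg=(321,173),bs=(320,128),soap=(166,260),tum=(476,253)).items(): print(n,onz(t,p,0))
E
```

```text
(array([0.54596549, 0.15096393, 0.04531014]), np.float64(0.009353551893815612)) (array([ 0.59173719, -0.13219759,  0.04302916]), np.float64(0.002128363380541848))
boardA [ 0.58649279 -0.12944365  0.        ] [ 0.59260655 -0.13685163  0.        ]
B [ 0.38396101 -0.19881542  0.        ] [ 0.39042987 -0.20741192  0.        ]
C [0.44150426 0.03107592 0.        ] [4.33144036e-01 3.24986709e-02 1.11022302e-16]
coaster [0.55138601 0.15296582 0.        ]
lota [0.64725799 0.31879522 0.        ]
jar [ 0.64092921 -0.32423619  0.        ]
peg [ 0.64301118 -0.00538577  0.        ]
bs [ 0.75969002 -0.00105072  0.        ]
soap [0.41961715 0.37077088 0.        ]
tum [ 0.44833024 -0.39263793  0.        ]
```

The top view (upper half) shows three boards, the largest at full-image pixel (370,205). The yellow driver stands on the coaster at about (256,209).

View pics/t.png

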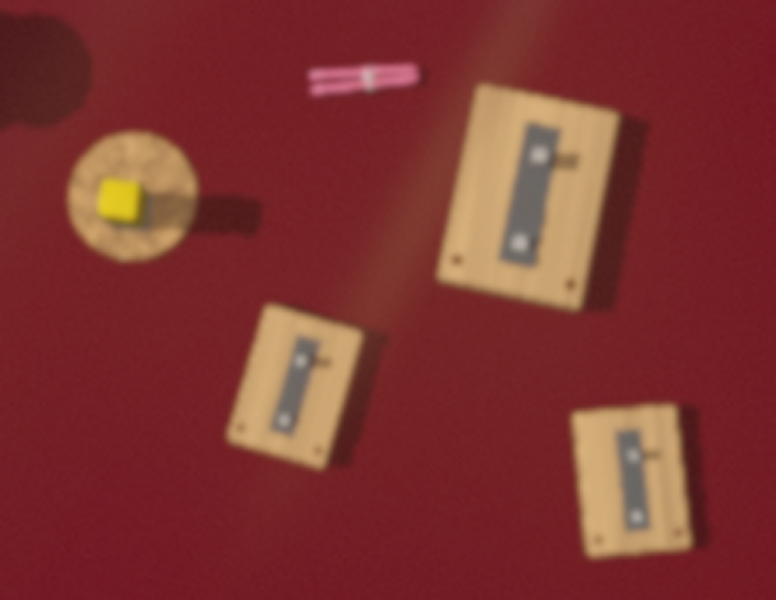

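View pics/s.png

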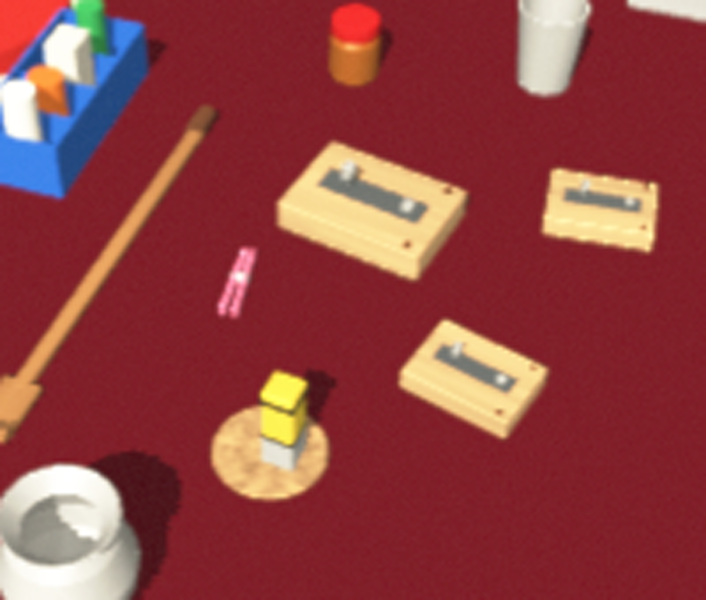

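The crops confirm it. The loose screw's head (long shadow) is at top pixel (373,194) and side pixel (338.6,167) on the largest board. The driven head is at top (367,219). I'll fit the board and driver outlines for sub-pixel poses.

```bash
cat >> h.py <<'E'
from scipy.optimize import minimize
def box(x,y,yaw,xr,yr,zr):
    c,s=np.cos(yaw),np.sin(yaw)
    return np.array([[x+c*a-s*b,y+s*a+c*b,z] for a in xr for b in yr for z in zr])
def hullmask(c,P,roi,k=8):
    h=cv2.convexHull((((proj(c,P)-[roi[0],roi[1]]+.5)*k-.5)*16).round().astype(np.int32))
    m=np.zeros(((roi[3]-roi[1])*k,(roi[2]-roi[0])*k),np.float32); cv2.fillConvexPoly(m,h,1.,shift=4)
    return cv2.GaussianBlur(cv2.resize(m,None,fx=1/k,fy=1/k,interpolation=cv2.INTER_AREA),(0,0),.7)
def fit(cams,dims,sal,x0,pad=9):
    rois=[]; S=[]
    for c in cams:
        q=proj(c,box(*x0,*dims)); r=np.r_[q.min(0)-pad,q.max(0)+pad].astype(int); rois.append(r)
        S.append(sal(c["image"][r[1]:r[3],r[0]:r[2]].astype(np.float32)))
    f=lambda v: sum(((hullmask(c,box(*v,*dims),r)-a)**2).sum() for c,r,a in zip(cams,rois,S))
    o=minimize(f,x0,method="Nelder-Mead",options=dict(initial_simplex=np.array(x0)+np.vstack([np.zeros(3),np.diag([.006,.006,.15])]),xatol=2e-4,fatol=1e-3))
    return o.x,o.fun
def wood(im):   # not-red-cloth: green level
    return np.clip((im[:,:,1]-60)/60,0,1)
def yellow(im): # yellow: green minus blue
    return cv2.morphologyEx(np.clip((im[:,:,1]-im[:,:,2]-90)/60,0,1),cv2.MORPH_CLOSE,np.ones((3,3)))
E
python3 - <<'E'
from h import *
import pickle
t,s=pickle.load(open("c0.pkl","rb"))
px=lambda c,x,y:c["image"][y,x]
print("cork",px(t,268,200),px(s,310,258),"yel",px(t,254,206),px(s,320,240),px(s,320,229),"wood",px(t,357,200),px(s,350,185),px(s,330,186),"cloth",px(t,330,190),px(t,396,205))
yaw0=np.arctan2(*( (onz(t,(373.1,193.7),.058)-onz(t,(367.1,218.9),.04))[[1,0]]));print("yaw0",yaw0,onz(t,(373.1,193.7),.058),tri(t,(373.1,193.7),s,(338.6,167.3)))
for cs in ([t],[s],[t,s]):
    print("board",fit(cs,((-.095,.045),(-.05,.05),(0,.03)),wood,[.59,-.132,yaw0]))
    print("driver",fit(cs,((-.013,.013),(-.013,.013),(.032,.084)),yellow,[.55,.152,-.1]))
E
```

```text
cork [192 150  98] [249 211 137] yel [225 199  33] [254 245  85] [254 247  87] wood [203 165 115] [248 219 145] [246 212 143] cloth [120  36  41] [82 32 28]
yaw0 -0.2058734117647953 [ 0.58397597 -0.13056833  0.058     ] (array([ 0.58586343, -0.13107873,  0.05214747]), np.float64(0.0020700755328452148))
board (array([ 0.58575709, -0.13002274, -0.1985809 ]), np.float64(41.069427490234375))
driver (array([ 0.54922188,  0.15564169, -0.42799297]), np.float64(42.39390182495117))
board (array([ 0.58849491, -0.13115484, -0.19468398]), np.float64(46.62356948852539))
driver (array([0.55169654, 0.15225413, 0.31773914]), np.float64(24.234130859375))
board (array([ 0.5864621 , -0.13025067, -0.19758219]), np.float64(102.87012481689453))
driver (array([0.55015844, 0.15436802, 0.32691673]), np.float64(71.96588134765625))
```

```bash
cat >> h.py <<'E'
def yellow(im):
    r=np.clip(((im[:,:,1]-im[:,:,2])/np.maximum(im[:,:,1],30)-.4)/.2,0,1)
    return cv2.morphologyEx(r,cv2.MORPH_CLOSE,np.ones((3,3)))
E
python3 - <<'E'
from h import *
import pickle
t,s=pickle.load(open("c0.pkl","rb"))
np.set_printoptions(precision=4,suppress=True)
for cs in ([t],[s],[t,s]):
  for y in (-.6,-.35,-.1,.15,.4,.65):
    x,f=fit(cs,((-.013,.013),(-.013,.013),(.032,.084)),yellow,[.55,.153,y]); print(len(cs),y,x,f)
a=[cv2.resize((yellow(c["image"][r[1]:r[3],r[0]:r[2]].astype(np.float32))*255).astype(np.uint8),(300,400),interpolation=cv2.INTER_NEAREST) for c,r in ((t,(240,190,270,230)),(s,(305,220,335,260)))]
b=[cv2.resize(c["image"][r[1]:r[3],r[0]:r[2],::-1],(300,400),interpolation=cv2.INTER_CUBIC) for c,r in ((t,(240,190,270,230)),(s,(305,220,335,260)))]
cv2.imwrite("pics/y.png",cv2.resize(np.hstack([cv2.cvtColor(i,cv2.COLOR_GRAY2BGR) for i in a]+b),(800,267)))
E
```

```text
1 -0.6 [ 0.548   0.1535 -0.1084] 4.623350143432617
1 -0.35 [ 0.548   0.1536 -0.1154] 4.711063385009766
1 -0.1 [ 0.548   0.1536 -0.1147] 4.72550630569458
1 0.15 [ 0.548   0.1535 -0.096 ] 4.801520347595215
1 0.4 [ 0.548   0.1536 -0.1306] 4.684928894042969
1 0.65 [ 0.548   0.1535 -0.1308] 4.7027459144592285
1 -0.6 [ 0.5494  0.1509 -0.0642] 7.797285556793213
1 -0.35 [ 0.5495  0.1508 -0.0928] 7.823436737060547
1 -0.1 [ 0.5494  0.1509 -0.0644] 7.7732343673706055
1 0.15 [ 0.5494  0.1508 -0.0674] 7.781155586242676
1 0.4 [0.5497 0.1509 0.756 ] 20.741300582885742
1 0.65 [0.5495 0.1508 1.4988] 7.8331074714660645
2 -0.6 [ 0.5487  0.1529 -0.0607] 18.17003631591797
2 -0.35 [ 0.5487  0.1529 -0.0587] 18.210037231445312
2 -0.1 [ 0.5487  0.1529 -0.0599] 18.197620391845703
2 0.15 [ 0.5487  0.1529 -0.0615] 18.15682029724121
2 0.4 [0.5489 0.1527 0.5871] 47.52018356323242
2 0.65 [0.549  0.1525 0.6444] 47.57655334472656
```

View pics/y.png

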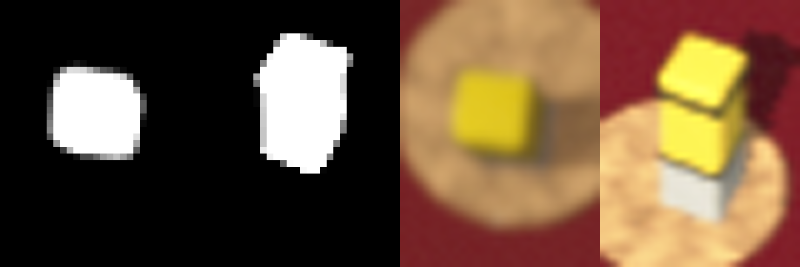

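The masks show clean outlines: the driver is upright at yaw ≈ -0.1, at (0.549, 0.153). Next I'll check the wrist range and then move.

```bash
cat >> h.py <<'E'
def down(phi):
    x,y,z,w=(R.from_euler("z",phi)*R.from_euler("x",np.pi)).as_quat(); return np.array([w,x,y,z])
def st():
    o=monitor.get_obs(); M=rot(o["ee_rot"])
    return dict(t=round(o["clock"],2),p=np.round(o["ee_pos"],4),phi=round(float(np.arctan2(M[1,0],M[0,0])),3),tilt=round(float(np.arccos(-M[2,2])),3),F=np.round(o["contact_force"],1),Mz=round(float(o["moment"][2]),2),gap=round(float(o["finger_gap"]),4),ff=round(float(o["finger_force"]),1),j7=round(float(o["joints"][6]),2))
E
python3 - <<'E'
from h import *
np.set_printoptions(precision=2,suppress=True)
for P in ((.5487,.1529,.058),(.5865,-.13,.11)):
  for k in range(8):
    phi=-.1+k*np.pi/4
    j=inverse_kinematics(np.array(P),down(phi)); print(P,round(phi,2),j)
E
```

```text
(0.5487, 0.1529, 0.058) -0.1 [-0.14  0.66 -0.27  1.88  0.28  0.64 -2.25]
(0.5487, 0.1529, 0.058) 0.69 [-0.03  0.68 -0.45  1.88  0.45  0.69 -1.63]
(0.5487, 0.1529, 0.058) 1.47 [ 0.03  0.7  -0.55  1.87  0.54  0.72 -0.93]
(0.5487, 0.1529, 0.058) 2.26 [ 0.11  0.73 -0.69  1.87  0.65  0.77 -0.25]
(0.5487, 0.1529, 0.058) 3.04 [ 0.19  0.78 -0.84  1.87  0.77  0.85  0.42]
(0.5487, 0.1529, 0.058) 3.83 [ 0.35  0.97 -1.23  1.87  1.04  1.12  0.97]
(0.5487, 0.1529, 0.058) 4.61 [ 0.35  0.97 -1.23  1.87  1.04  1.12  1.75]
(0.5487, 0.1529, 0.058) 5.4 [-0.29  0.65 -0.04  1.88  0.05  0.62 -2.82]
(0.5865, -0.13, 0.11) -0.1 [ 0.3   0.62 -0.19  1.75  0.15  0.79 -1.64]
(0.5865, -0.13, 0.11) 0.69 [ 0.42  0.64 -0.39  1.75  0.32  0.82 -1.01]
(0.5865, -0.13, 0.11) 1.47 [ 0.52  0.66 -0.55  1.75  0.44  0.86 -0.34]
(0.5865, -0.13, 0.11) 2.26 [ 0.6   0.7  -0.71  1.75  0.56  0.91  0.34]
(0.5865, -0.13, 0.11) 3.04 [ 0.68  0.74 -0.86  1.74  0.67  0.97  1.02]
(0.5865, -0.13, 0.11) 3.83 [ 0.82  0.91 -1.23  1.74  0.93  1.19  1.58]
(0.5865, -0.13, 0.11) 4.61 [ 0.03  0.63  0.23  1.75 -0.19  0.78 -2.88]
(0.5865, -0.13, 0.11) 5.4 [ 0.16  0.61  0.03  1.75 -0.02  0.78 -2.26]
```

```bash
python3 - <<'E'
from h import *
x,y=.5487,.1529; ph=-.1
env.move_ptp(np.array([x,y,.2]),down(ph+np.pi/2)); print(st())
env.move_l(np.array([x,y,.06])); print(st())
jaws.move_gripper(.0,20); print(st())
jaws.move_gripper(.06)
env.move_l(np.array([x,y,.14]))
env.move_l(np.array([x,y,.141]),frame=down(ph+np.pi),feed=.002) if False else env.move_ptp(np.array([x,y,.14]),down(ph+np.pi)); print(st())
t=viewer.camera("top");s=viewer.camera("side")
env.move_l(np.array([x,y,.06])); print(st())
jaws.move_gripper(.0,40); print(st())
E
```

```text
{'t': 4.04, 'p': array([0.5491, 0.1518, 0.1999]), 'phi': 1.469, 'tilt': 0.0, 'F': array([-0.3,  0.1, -0.9]), 'Mz': 0.02, 'gap': 0.0855, 'ff': 0.0, 'j7': -0.89}
{'t': 5.12, 'p': array([0.5492, 0.1532, 0.0607]), 'phi': 1.471, 'tilt': 0.001, 'F': array([-0.2,  0.2,  1. ]), 'Mz': 0.0, 'gap': 0.0853, 'ff': 0.0, 'j7': -1.05}
{'t': 5.69, 'p': array([0.5488, 0.1529, 0.0602]), 'phi': 1.471, 'tilt': 0.0, 'F': array([-0.1,  0.3,  2.5]), 'Mz': 0.01, 'gap': 0.0261, 'ff': 28.2, 'j7': -1.05}
{'t': 7.98, 'p': array([0.5484, 0.1529, 0.1394]), 'phi': 3.04, 'tilt': 0.001, 'F': array([-0. , -0. , -0.7]), 'Mz': -0.04, 'gap': 0.06, 'ff': 0.0, 'j7': 0.35}
{'t': 8.77, 'p': array([0.5489, 0.1534, 0.0605]), 'phi': 3.042, 'tilt': 0.001, 'F': array([-0.2,  0.1,  0.8]), 'Mz': -0.01, 'gap': 0.0599, 'ff': 0.0, 'j7': 0.25}
{'t': 9.17, 'p': array([0.5492, 0.1531, 0.0609]), 'phi': 3.041, 'tilt': 0.001, 'F': array([-0.6, -0.4,  5.9]), 'Mz': 0.0, 'gap': 0.0257, 'ff': 41.4, 'j7': 0.25}
```

```bash
python3 - <<'E'
from h import *
import pickle
np.set_printoptions(precision=4,suppress=True)
jaws.move_gripper(0,60); print(st())
env.move_l(np.array([.5490,.1531,.16]));print(st())
env.move_ptp(np.array([.5865,-.130,.16]),down(-.197+np.pi))
env.move_l(np.array([.5865,-.130,.135]),feed=.05); env.sleep(.3); print(st())
t=viewer.camera("top");s=viewer.camera("side");o=st()
pickle.dump((t,s),open("c1.pkl","wb"))
p=o["p"]; z0=p[2]-.0565
for c in (t,s):
    print([ (d["pixel"],d["p"]) for d in viewer.pinpoint("driver_mouth",c)[:2]],proj(c,[p[0],p[1],z0]), [ (d["pixel"],d["p"]) for d in viewer.pinpoint("screw_head",c)[:2]],proj(c,[.5865,-.13,.058]))
print(o)
q=proj(s,[.5865,-.13,.06])[0].astype(int); q2=proj(t,[.5865,-.13,.06])[0].astype(int)
cr=lambda c,q:cv2.resize(c["image"][q[1]-30:q[1]+20,q[0]-20:q[0]+20,::-1],(400,500),interpolation=cv2.INTER_CUBIC)
cv2.imwrite("pics/over.png",np.hstack([cr(t,q2),cr(s,q)]))
print(q,q2)
E
```

```text
{'t': 9.38, 'p': array([0.5492, 0.1532, 0.0609]), 'phi': 3.042, 'tilt': 0.002, 'F': array([-1.2, -0.3,  6.6]), 'Mz': 0.04, 'gap': 0.0252, 'ff': 58.5, 'j7': 0.25}
{'t': 10.2, 'p': array([0.5486, 0.1525, 0.159 ]), 'phi': 3.041, 'tilt': 0.002, 'F': array([ 0.1,  0.5, -1.9]), 'Mz': 0.01, 'gap': 0.0253, 'ff': 58.9, 'j7': 0.37}
{'t': 12.25, 'p': array([ 0.5866, -0.13  ,  0.1352]), 'phi': 2.944, 'tilt': 0.0, 'F': array([ 0.4, -0.3, -1.2]), 'Mz': -0.01, 'gap': 0.0252, 'ff': 58.9, 'j7': 0.75}
[([375.3, 195.2], 0.55), ([371.1, 190.0], 0.54)] [[373.9127 191.343 ]] [] [[372.8654 192.6556]]
[([340.3, 158.7], 0.5)] [[338.8533 161.0008]] [([339.5, 166.0], 0.46), ([339.5, 147.5], 0.18)] [[338.6804 166.1171]]
{'t': 12.35, 'p': array([ 0.5866, -0.1301,  0.1352]), 'phi': 2.944, 'tilt': 0.0, 'F': array([ 0.3,  0.7, -1.9]), 'Mz': -0.01, 'gap': 0.0256, 'ff': 58.9, 'j7': 0.75}
[338 165] [372 192]
```

View pics/over.png

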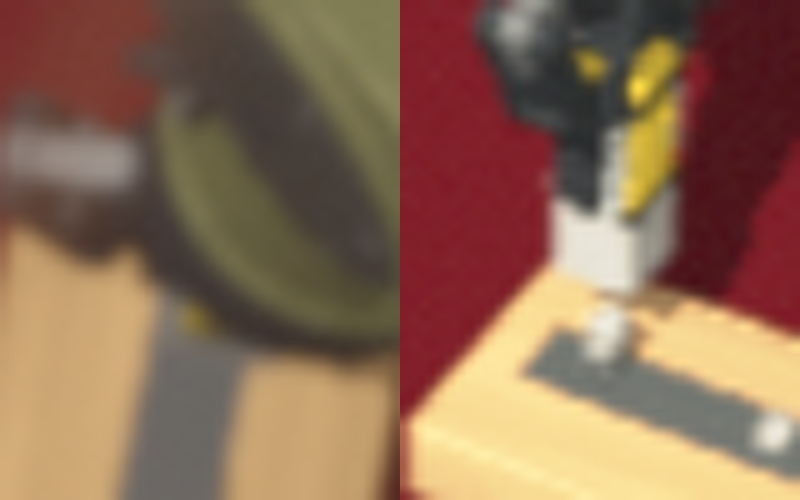

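The side view shows the socket (crop x 555–678) almost centred over the head (582–630), offset about 1 mm. The top view is blocked by the arm. I'll fit both white parts to get the offset.

```bash
python3 - <<'E'
from h import *
import pickle
np.set_printoptions(precision=4,suppress=True)
t,s=pickle.load(open("c1.pkl","rb")); t0,s0=pickle.load(open("c0.pkl","rb"))
white=lambda im: np.clip((im.min(2)-150)/50,0,1)
wt=lambda im: np.clip((im.min(2)-115)/45,0,1)
h=((-.005,.005),)*2+((.042,.058),)
print(s0["image"][165:173,334:344].min(2)); print(t0["image"][189:198,368:379].min(2))
for y in (-.197,.3): print("head side0",fit([s0],h,white,[.5865,-.13,y],pad=3),"head side1",fit([s],h,white,[.5865,-.13,y],pad=2))
print("head top0",fit([t0],h,wt,[.5865,-.13,-.197],pad=3))
# socket bottom part 0..12mm above the mouth in side picture, known at (.5866,-.1301)
z0=.1352-.0565
sal=lambda im: np.clip((im.min(2)-90)/60,0,1)
for z in (z0-.001,z0,z0+.001): print("socket",fit([s],((-.013,.013),)*2+((z,z+.022),),sal,[.5866,-.1301,-.197],pad=3))
E
```

```text
[[146 147 151 161 182 177 155 144 141 140]
 [146 149 172 182 204 209 172 145 141 143]
 [130 143 167 206 223 209 158 119 129 144]
 [114 121 147 181 204 192 142 101 104 131]
 [112 117 149 189 194 161 117  99 120 139]
 [114 117 143 172 172 136  98  98 127 143]
 [113 113 121 124 124 105 100 109 119 119]
 [113 114 111 111 119 109 105 112 115 113]]
[[107 101  99 100 101 100  99  99  99 101 106]
 [106 100 101 105 107 107 105 101  99 102 107]
 [104 100 108 119 125 126 119 107 101 101 108]
 [103 103 118 136 147 146 136 116 101  98 105]
 [102 106 126 150 161 160 147 120  94  88  91]
 [102 107 127 151 161 160 144 116  86  77  79]
 [100 106 121 136 144 143 129 102  79  74  74]
 [100 104 109 114 116 115 107  90  77  75  76]
 [100 101 102 102 100 100  98  91  84  85  87]]
head side0 (array([ 0.5895, -0.1336,  0.2989]), np.float64(2.0627121925354004)) head side1 (array([ 0.5925, -0.1436,  0.2875]), np.float64(9.00496768951416))
head side0 (array([ 0.5896, -0.1329,  0.2959]), np.float64(2.042219400405884)) head side1 (array([ 0.5902, -0.1347,  0.2863]), np.float64(4.8472185134887695))
head top0 (array([ 0.5861, -0.1299, -0.658 ]), np.float64(2.8902716636657715))
socket (array([ 0.5886, -0.1142,  0.0073]), np.float64(31.83916473388672))
socket (array([ 0.5887, -0.1143,  0.0083]), np.float64(25.805912017822266))
socket (array([ 0.5884, -0.1128, -0.0074]), np.float64(25.805788040161133))
```

```bash
cat >> h.py <<'E'
def fz(n=8):
    a=[]
    for _ in range(n): a.append(monitor.get_obs()["contact_force"]); env.sleep(.02)
    return np.mean(a,0).round(2)
E
python3 - <<'E'
from h import *
X=np.array([.5877,-.1302,0])
env.move_l(X+[0,0,.122],feed=.05); env.sleep(.2); print(fz(),st())
g=env.move_l(X+[0,0,.1],feed=.015,guard=5); print(g,fz(),st())
E
```

```text
[ 0.07 -0.02 -1.73] {'t': 13.29, 'p': array([ 0.5878, -0.1302,  0.1222]), 'phi': 2.945, 'tilt': 0.0, 'F': array([ 0.9, -0.4, -1.7]), 'Mz': -0.01, 'gap': 0.0256, 'ff': 58.9, 'j7': 0.74}
True [-0.36 -0.44  5.35] {'t': 14.52, 'p': array([ 0.5877, -0.1301,  0.1042]), 'phi': 2.944, 'tilt': 0.0, 'F': array([-1.7, -0.1,  6. ]), 'Mz': 0.02, 'gap': 0.0255, 'ff': 60.1, 'j7': 0.72}
```

The driver is seated (mouth about 10 mm below the head top) with about 7 N of push. Now I'll set the push and start turning under force feedback.

```bash
python3 - <<'E'
from h import *
F0=-1.73
p=st()["p"]; z=p[2]; X=np.array([.5877,-.1302,0])
for i in range(6):
    n=fz()[2]-F0; print(round(z,5),n,st()["p"][2],st()["t"])
    if n>10.3: break
    z-=.0003; env.move_l(X+[0,0,z],feed=.01)
phi=-.197+np.pi-.08
env.move_l(X+[0,0,z],frame=down(phi),feed=.01); print(fz()-[0,0,F0],st())
open("z.txt","w").write(f"{z} {phi}")
E
```

```text
0.1042 7.1899999999999995 0.1042 14.65
0.1039 6.93 0.1042 15.03
0.1036 8.76 0.1042 15.42
0.1033 10.64 0.1041 15.8
[-2.3  -0.79 10.73] {'t': 16.18, 'p': array([ 0.5878, -0.1302,  0.1041]), 'phi': 2.865, 'tilt': 0.001, 'F': array([-2.8, -1. ,  8.7]), 'Mz': 0.0, 'gap': 0.0252, 'ff': 60.1, 'j7': 0.65}
```

```bash
python3 - <<'E'
from h import *
F0=-1.73; X=np.array([.5877,-.1302,0])
z,phi=map(float,open("z.txt").read().split())
phi0=phi; k=0
while phi0-phi<3.05:
    n=fz(4)[2]-F0
    if not 8<n<14.3: print("force out",n); 
    z+=np.clip((n-11.3)/6200,-.0006,.0006)
    phi-=.12; k+=1
    try: env.move_l(X+[0,0,z],frame=down(phi),feed=.01)
    except env.IKError as e: print("IK",e); phi+=.12; break
    o=st()
    if k%3==0: print(round(phi0-phi,2),round(n,1),o["p"],o["phi"],o["F"],o["Mz"],o["j7"],o["tilt"],o["t"])
    if o["p"][2]<.1041-.0029: break
    if k==8 and o["p"][2]>.1038: print("not sinking"); break
print(fz()-[0,0,F0],st()); open("z.txt","w").write(f"{z} {phi}")
E
```

```text
0.36 11.1 [ 0.5874 -0.1303  0.1038] 2.504 [-3.3 -0.7  8.9] 0.02 0.34 0.001 17.18
0.72 10.3 [ 0.5872 -0.1301  0.1034] 2.144 [-3.  -0.6  8.8] -0.0 0.03 0.001 18.18
1.08 10.4 [ 0.5873 -0.13    0.103 ] 1.784 [-4.4 -0.1 10.7] 0.0 -0.28 0.001 19.18
1.44 11.7 [ 0.5873 -0.1299  0.1028] 1.424 [-2.2  0.8  8. ] -0.0 -0.58 0.001 20.18
1.8 11.0 [ 0.587  -0.1299  0.1024] 1.064 [-4.1  1.   9.6] 0.01 -0.87 0.001 21.18
2.16 10.5 [ 0.5867 -0.1299  0.102 ] 0.704 [-4.8  0.7  9.3] -0.0 -1.16 0.002 22.18
2.52 10.8 [ 0.5865 -0.1297  0.1017] 0.344 [-5.6  1.4  8.8] 0.0 -1.45 0.002 23.18
2.88 10.4 [ 0.5867 -0.1295  0.1014] -0.015 [-5.   1.6  8.9] -0.01 -1.73 0.002 24.18
[-5.    1.6  10.83] {'t': 24.98, 'p': array([ 0.5866, -0.1294,  0.1012]), 'phi': -0.255, 'tilt': 0.002, 'F': array([-5.6,  1.5,  9.3]), 'Mz': -0.01, 'gap': 0.0254, 'ff': 60.3, 'j7': -1.92}
```

The TCP sank about 2.9 mm at the thread's rate, with the push held at 10–12 N. I'll lift off and return the driver.

```bash
python3 - <<'E'
from h import *
import pickle
p=st()["p"]; 
env.move_l(np.array([p[0],p[1],.125]),feed=.05); print(fz(),st())
env.move_l(np.array([p[0],p[1],.16]),feed=.1)
env.move_ptp(np.array([.550,.153,.16]),down(.8)); s=viewer.camera("side")
env.move_l(np.array([.550,.153,.075]),feed=.1); env.sleep(.2);print(fz(),st())
print(env.move_l(np.array([.550,.153,.055]),feed=.015,guard=3),fz(),st())
cr=lambda q:cv2.resize(s["image"][q[1]-30:q[1]+30,q[0]-20:q[0]+20,::-1],(400,600),interpolation=cv2.INTER_CUBIC)
a,b=[proj(s,P)[0].astype(int) for P in ([.587,-.13,.05],[.55,.153,.13])]
cv2.imwrite("pics/ret.png",np.hstack([cr(a),cr(b)]))
E
```

```text
[-0.24  0.32 -1.74] {'t': 25.75, 'p': array([ 0.5864, -0.1295,  0.1247]), 'phi': -0.256, 'tilt': 0.001, 'F': array([-0.4, -0.5, -2.4]), 'Mz': 0.02, 'gap': 0.0253, 'ff': 59.1, 'j7': -1.91}
[ 0.24  0.06 -1.51] {'t': 28.73, 'p': array([0.5502, 0.153 , 0.0753]), 'phi': 0.8, 'tilt': 0.001, 'F': array([-0.3, -0. , -2.1]), 'Mz': -0.03, 'gap': 0.0256, 'ff': 58.9, 'j7': -1.6}
True [-0.12 -0.41  5.82] {'t': 29.77, 'p': array([0.55  , 0.153 , 0.0609]), 'phi': 0.8, 'tilt': 0.0, 'F': array([-0.7,  0.2,  5.9]), 'Mz': 0.03, 'gap': 0.0255, 'ff': 59.7, 'j7': -1.61}
```

View pics/ret.png

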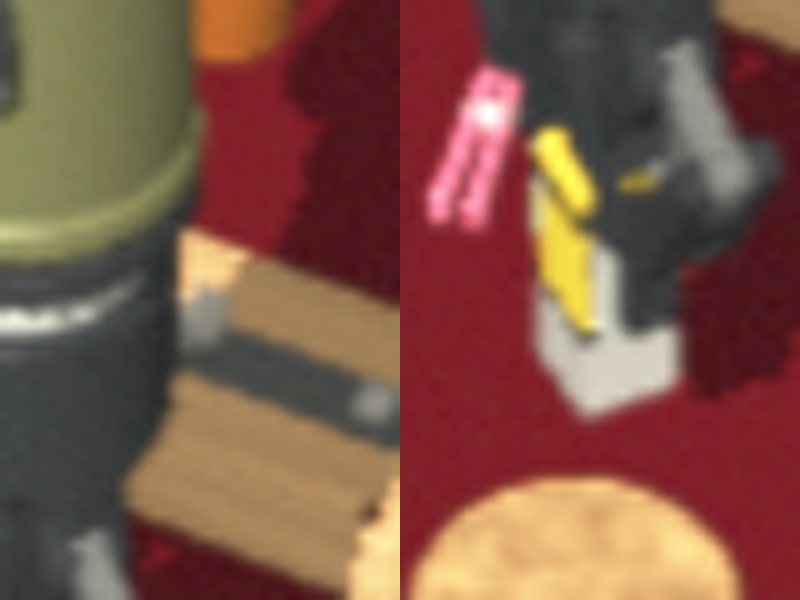

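The driver hangs upright above the coaster and touched down at the height it was gripped at, so it didn't slip in the grip. Now I'll release it.

```bash
python3 - <<'E'
from h import *
env.move_l(np.array([.550,.153,.0607]),feed=.01)
jaws.move_gripper(.075); env.sleep(.2); print(st())
env.move_l(np.array([.550,.153,.2]),feed=.1)
env.move_ptp(np.array([.45,-.05,.3]),down(.8)); env.sleep(.3); print(fz(),st())
np.set_printoptions(precision=4,suppress=True)
s=viewer.camera("side"); t=viewer.camera("top")
print(fit([s],((-.013,.013),(-.013,.013),(.032,.084)),yellow,[.55,.153,.8]))
cv2.imwrite("pics/end.png",s["image"][100:360,180:500,::-1].repeat(2,0).repeat(2,1))
E
```

```text
{'t': 30.76, 'p': array([0.55  , 0.153 , 0.0607]), 'phi': 0.8, 'tilt': 0.002, 'F': array([ 0.5,  0.6, -1.4]), 'Mz': 0.05, 'gap': 0.0753, 'ff': 0.0, 'j7': -1.61}
[-0.07  0.03  0.1 ] {'t': 33.71, 'p': array([ 0.4501, -0.0496,  0.2998]), 'phi': 0.801, 'tilt': 0.0, 'F': array([-0.1, -0.6, -0.6]), 'Mz': 0.01, 'gap': 0.0752, 'ff': 0.0, 'j7': -0.96}
(array([0.5515, 0.1503, 0.8333]), np.float64(6.775337219238281))
```

View pics/end.png

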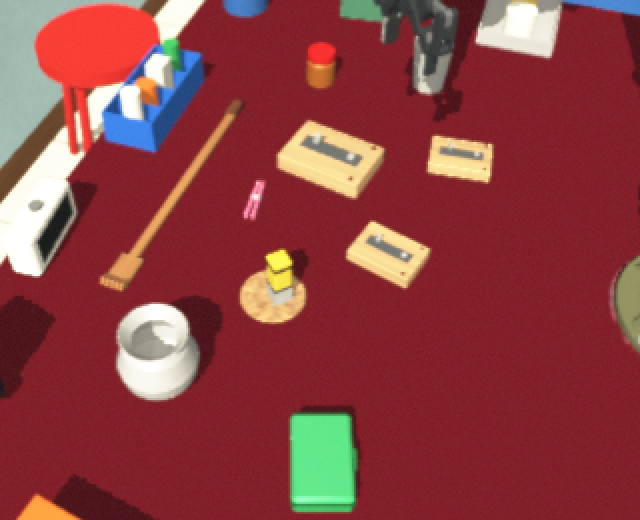

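The driver stands upright on the coaster at crop pixel (278,278), everything else is where it was, and the gripper is clear.

```bash
python3 -c "
from h import *
print(workorder.close_job())"
```

```text
the job is handed in; nothing more can be done
None
```

The screw is started: it sank about 2.9 mm over about half a turn at 10–12 N of push (sink read from the arm's height). The driver is back upright on its coaster, nothing else was moved, and the job is handed in; the hand-in call returned no verdict.

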